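Hang the rubbing paddle and park the pull-out rack

ROBOT

A 7-joint arm with a two-finger parallel gripper is mounted at the origin on the work surface. World frame = base frame: x ahead of the robot, y to its left, z up, the work surface at z = 0. Lengths are in m, angles in rad, forces in N, time in s.
With the tool pointing down it reaches from about 0.4 to 0.85 m from the base axis. Payload 4.5 kg.
Tool frame: the origin (TCP) lies on the centre line of the jaws, within the pads' length; the fingertips stand 19 mm ahead of it and the grasp point (between the pads) is the TCP (nose_length is the z of the fingertips in the tool frame, in m); z points along the fingers, y is the line along which they close (so a half turn about z gives the same grasp; the last joint's range is limited). The gripper opens to 88 mm and grips with 3 to 60 N. Pads are 18 mm wide; open, the fingers measure 123 mm over their backs; the gripper's body (75 mm by 187 mm) begins 45 mm behind the grasp point.
Start: joints at [-1.18, 0.689, -0.195, 1.565, 0.157, 0.902, -0.215], TCP at [0.218, 0.586, 0.258] pointing down, gripper open.
Joint ranges: [-3.01, 3.01], [-0.46, 2.08], [-1.47, 1.51], [0.13, 2.56], [-1, 4.14], [0.04, 2.09], [-2.66, 2.66]. Speed limits (rad/s): [2.57, 2.57, 3.14, 3.14, 3.14, 3.14, 3.14].

INTERFACE

Orientations are given as [roll, pitch, yaw] about the fixed x, y, z axes, in that order (R = Rz(yaw) Ry(pitch) Rx(roll)).
In Python, from cell import read_state, camera, camera_model, close_job, nose_length gives the robot as it stands.
- The arm moves only by the shell command python3 -m creep 'ROWS' [OPENING] [FORCE]. ROWS is JSON, a list of rows, each a list of 2 entries, a list of its own where there are three numbers: the shift along the tool's x, y, z scaled (see below), then the turn about the tool's z scaled (see below). A call has 1 to 12 rows; each row is the pose to reach, as a shift and turn from the pose commanded when the call began, along the tool's axes at that moment; what a row does not reach only later rows make up. The controller multiplies each number of a shift by 150 mm and each number of a turn by 0.5 rad. A row lasts 1/12 s, in which the tool goes at most 41.7 mm and 7.16 degrees, less where a joint would pass 70% of its speed; a pose out of reach is approached as far as the arm can. A call with a number of a shift or a turn outside -1 to 1 is refused whole. A call with a gripper value outside its range is refused whole. OPENING is the opening, from 0 (shut) to 1 (fully open), set as the call begins (- or left out, the last holds). The fingers move at their own pace and stop on an object; FORCE is the grip in N (left out, the last holds). Time passes only in rows, so rows that repeat a pose let the fingers close. It gives the time, the measured TCP pose, the force, the opening and the grip force at its end, in the units of the state.
- read_state(): the state, without advancing time (a new reading comes with each control period).
- camera(name): name is "scene" or "top" or "wrist"; returns the picture (420x560x3 uint8, blue, green, red); there is no depth.
- camera_model(name): a dict with "K" (3x3 intrinsics, pixels), "R" (3x3) and "t" (3): a world point X has camera coordinates R X + t; the wrist camera has in their place "mount" (4x4, takes a point from camera to tool coordinates, whose origin is the TCP and whose axes are the flange's). Camera axes: x right, y down, z forward; pixel columns grow to the right and rows downward; lengths in m; the calibration is good to about 2 mm. A picture is of the moment at which its call begins: read the wrist's pose just before it. camera_model takes no time and is no camera call.
- close_job(): hands the job in; it is judged then, once.
The state is a dict: "time": time; "joints": joint angles; "qvel": joint speeds; "joint_efforts": joint torques, N m; "position": TCP position; "tool_rot": TCP orientation; "wrist_force": force on the tool from outside, world axes, zero at the start; "moment": the same for the moment, N m; "finger_gap": finger opening in m; "grasp_force": force on a finger pad.
Only numpy, scipy, OpenCV 4.12 (cv2) and the standard library are available. Lean on these libraries where they do the work, as an engineer would, in place of code of your own. Each camera call takes 0.05 s, during which the arm holds its last target. There are 200 camera calls.

TASK

Pick up the beech rubbing paddle and hang it by its D-handle on the hook of the pulled-out tool rack, and let go of it. Then press the rack's release lever down to free the slide and push the carriage all the way home without slamming it, with the paddle left hanging quietly on the hook. Leave the pot, the jar, the pumice block and the cork stopper where they are.

Things in the scene. Friction and masses are not known exactly. Their poses are not given: they have to be found in the camera images.
- paddle_bar (a point): Centre of the handle bar of the beech rubbing paddle, 91 mm above the paddle's underside. Bar 16 (x) x 140 (y) x 38 mm (z 72 to 110 mm). Axes: x through the window below the bar, y along the bar, z up; x and -x are alike. Grip across its 16 mm from above, fingertips no lower than the bar's underside, so that the hook can pass below. Paddle mass 0.25 to 0.51 kg.
- paddle: The whole paddle, pale wood, like a small plasterer's float; origin at the centre of the sole's underside, axes as its bar. Sole 75 (x) x 150 (y) x 20 mm high (beech with an 8 mm grey stone facing below), two posts 16 x 20 mm centred at y = +-60 mm, and the bar on them. Window under the bar: 100 mm wide (y), z 20 to 72 mm, open along x. Centre of mass about 23 mm up, mid-length: hung off-centre it tilts.
- hook_saddle (a point): Middle of the top of the hook's level bar, 180 mm above the counter; moves with the carriage. Hook: one 10 mm round dark steel bar; its upright is 75 mm to +x (no higher than the level bar), the tip 65 mm to -x, turned up to 15 mm above this point. Axes: x = the way the carriage slides home (roughly away from the robot), y across, z up. Hung, the paddle's x lies along this x.
- rack: Fixed base of the pull-out rack (steel plate and two rails); origin on the counter below the hook saddle when the carriage is fully out; axes as the hook saddle. The base spans x -30 to +260, y -120 to +120 mm, 70 mm high at its back stop. The carriage is an open tray 206 mm wide, 85 mm high at its front board, 78 mm at its sides, with the hook standing in it.
- front_board (a point): Centre of the outer face of the carriage's plywood front board (206 mm wide in y, 23 to 85 mm above the counter, this point at 62 mm), 140 mm to -x of the hook saddle; same axes. Push here towards +x.
- carriage (a joint): Slide of the carriage in m: 0 = fully out (as found, locked), 0.13 = fully home. While the lever is up a catch holds it out (some 2 mm of play). Freed, it slides along +x with about 3 N of friction and light damping, and stays where it is left.
- lever_pad (a point): Centre of the top face of the release lever's black pad, 56 (x) x 40 (y) x 10 mm, right (-y) of the carriage's front; axes as the rack when up. Its top is then 46 mm above the counter. Press it straight down: it sinks about 30 mm on an arc about a level pivot 120 mm to +x and 12 mm higher. It does not move with the carriage.
- release (a joint): Release lever angle in rad: 0 = up (catch engaged), 0.25 = fully down. Takes about 3 N at the pad, has no spring and stays where it is left. The slide is free from about 0.18; press it fully down.
- pot: Bystander: squat dark cherry pot, 124 mm across, 72 mm high; origin at the centre of its foot. Do not disturb.
- jar: Bystander: green glass jar, 72 mm across, 105 mm high; origin at the centre of its foot. Do not disturb.
- pumice: Bystander: grey pumice block 90 x 60 x 35 mm; origin under its centre. Do not disturb.
- stopper: Bystander: round cork stopper 48 mm across, 30 mm high; origin under its centre. Do not disturb.
Not all that is in view belongs to the job. There is more than one size of the paddle; the one meant has the size given above.

How it is judged:
By the outcome, as a careful person would: the job done as asked, in the order asked, and still so for the second after the job is handed in, with the robot touching nothing.
It also fails if it takes over 72 s, if anything falls off the work surface, if the arm or the gripper's body presses on something with over 40 N, if the wrist force passes 120 N, or if a joint passes its speed limit or range.

## Working session

There is one attempt and no reset: what is moved stays moved. The work goes in short steps, Python scripts to look and compute and a shell command to move; the robot and the scene stay as the last step left them, time stands still between calls to the robot, and variables do not carry over. Pictures are saved under pics/ and viewed, at most 10 in all, crops included, and the job is handed in when it is done.

```bash
mkdir -p pics; ls; python3 - <<'E'
from cell import *
import cv2,numpy as np
s=read_state();print({k:np.round(v,3).tolist() for k,v in s.items()},nose_length)
for n in("scene","top"):
    im=camera(n);cv2.imwrite(f"pics/{n}0.png",im);m=camera_model(n);print(n,np.round(m["K"],1).tolist(),np.round(m["R"],3).tolist(),np.round(m["t"],3).tolist())
print(np.round(camera_model("wrist")["mount"],3).tolist())
E
```

```text
pics
{'time': 0.0, 'joints': [-1.18, 0.69, -0.195, 1.566, 0.157, 0.903, -0.215], 'qvel': [-0.001, 0.001, 0.0, 0.002, -0.001, 0.001, -0.001], 'joint_efforts': [0.0, -52.758, -1.267, -15.342, -0.053, 0.006, 0.0], 'position': [0.218, 0.585, 0.257], 'tool_rot': [-3.14, 0.0, 2.785], 'wrist_force': [0.366, 0.025, 0.079], 'moment': [0.064, 0.01, 0.009], 'grasp_force': 0.0, 'finger_gap': 0.088} 0.019
scene [[508.0, 0.0, 289.9], [0.0, 508.0, 209.2], [0.0, 0.0, 1.0]] [[-0.548, 0.836, 0.003], [0.608, 0.401, -0.685], [-0.574, -0.374, -0.728]] [0.248, -0.184, 1.871]
top [[419.0, 0.0, 280.5], [0.0, 419.0, 216.0], [0.0, 0.0, 1.0]] [[0.008, -1.0, 0.0], [-0.996, -0.008, -0.085], [0.085, 0.0, -0.996]] [-0.002, 0.458, 1.61]
[[0.0, -0.962, -0.272, 0.07], [1.0, 0.0, -0.001, 0.001], [0.001, -0.272, 0.962, -0.127], [0.0, 0.0, 0.0, 1.0]]
```

View pics/scene0.png

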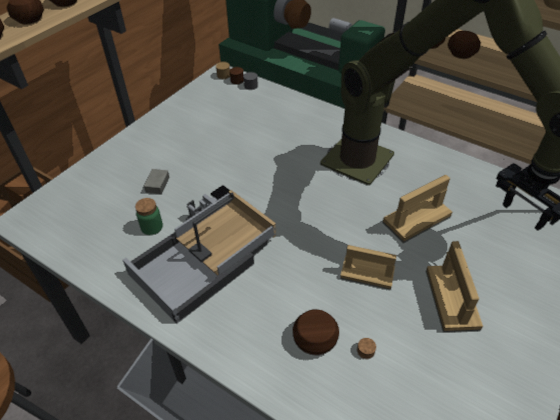

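View pics/top0.png

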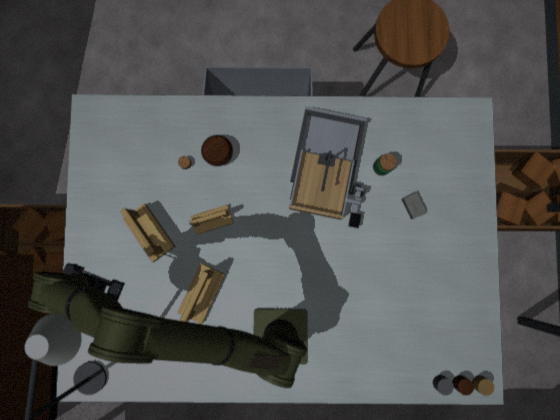

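The three candidate paddles in the top view are at (148,232), (212,218) and (202,293). The one at (212,218) looks about 42 px, roughly 150 mm, and the others about 60 px, roughly 220 mm. I'll confirm this in an enlarged crop. The rack is at (330,165), with its lever pad near (356,220), the pot at (217,150), the cork at (185,162), the jar at (385,163) and the pumice at (415,205).

```bash
cat > h.py <<'E'
from cell import *
import cv2,numpy as np
from scipy.spatial.transform import Rotation as Ro
def ray(m,uv,z):
    K,R,t=map(np.array,(m["K"],m["R"],m["t"]))
    d=R.T@np.linalg.solve(K,[uv[0],uv[1],1]);c=-R.T@t
    return c+d*(z-c[2])/d[2]
def proj(m,X):
    K,R,t=map(np.array,(m["K"],m["R"],m["t"]))
    p=K@(R@np.array(X)+t);return p[:2]/p[2]
def wristmodel():
    s=read_state();m=camera_model("wrist");M=np.array(m["mount"])
    T=np.eye(4);T[:3,:3]=Ro.from_euler("xyz",s["tool_rot"]).as_matrix();T[:3,3]=s["position"]
    W=np.linalg.inv(T@M);return {"K":m["K"],"R":W[:3,:3],"t":W[:3,3]}
def crop(im,x0,y0,x1,y1,k,name):
    c=cv2.resize(im[y0:y1,x0:x1],None,fx=k,fy=k,interpolation=cv2.INTER_CUBIC)
    for u in range((x0+9)//10*10,x1,10): cv2.putText(c,str(u),((u-x0)*k,8),0,.3,(0,0,255));cv2.line(c,((u-x0)*k,10),((u-x0)*k,15),(0,0,255))
    for v in range((y0+9)//10*10,y1,10): cv2.putText(c,str(v),(0,(v-y0)*k+3),0,.3,(0,0,255))
    cv2.imwrite(f"pics/{name}.png",c)
E
python3 - <<'E'
from h import *
im=cv2.imread("pics/top0.png");g=lambda a:np.clip(255*(a/255.)**.6,0,255).astype(np.uint8)
crop(g(im),110,190,250,330,4,"padc");
a=g(im)[100:235,285:425];
crop(g(im),280,100,440,240,4,"rackc")
E
```

```text
(no output)
```

View pics/padc.png

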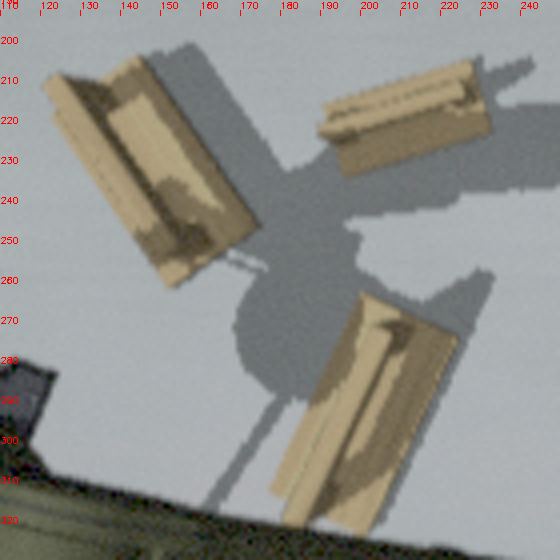

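View pics/rackc.png

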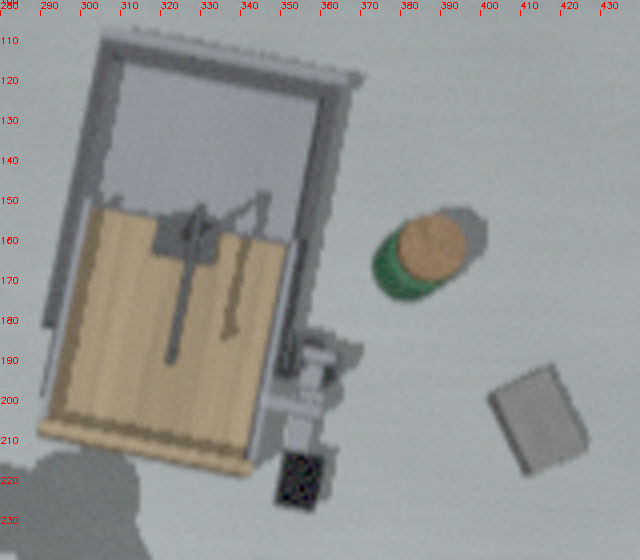

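The crop confirms it. The (212,218) paddle's sole measures about 38 px (~150 mm), and the other two about 51 px (~195 mm). In the rack crop, the hook bar runs from (330,152) to its tip at (322,191), the front board's top edge from (289,208) to (342,219), and the lever pad is at (355,220).

```bash
python3 - <<'E'
from h import *
m=camera_model("top");r=lambda u,v,z:ray(m,(u,v),z)
P=lambda *a:print(*[np.round(x,4).tolist() if hasattr(x,'tolist') else x for x in a])
A=r(231,222.5,.02);B=r(194.5,234,.02);P("sole edge",A,B,np.linalg.norm(A-B),np.degrees(np.arctan2(*(A-B)[1::-1])))
C=r(189.5,225,.11);D=r(228,212.5,.11);P("bar near edge?",C,D,np.linalg.norm(C-D))
tip=r(322,190.5,.195);up=r(330,152,.18);d=up-tip;P("hook",tip,up,np.linalg.norm(d[:2]),np.degrees(np.arctan2(d[1],d[0])))
F=r(289,208,.085);G=r(342,219,.085);P("front",F,G,np.linalg.norm(F-G),"ax",np.degrees(np.arctan2(*(G-F)[1::-1]))+90,(F+G)/2)
P("pad",r(355,220.5,.046))
for n,u,v,z in(("pot",217,150,.05),("cork",185,162,.03),("jar",388,161,.105),("pum",415,205,.035),("other",148,232,.05),("other2",202,293,.05)):P(n,r(u,v,z))
E
```

```text
sole edge [0.4307, 0.1935, 0.02] [0.3849, 0.3341, 0.02] 0.1479 -71.9644
bar near edge? [0.4142, 0.3348, 0.11] [0.4613, 0.1945, 0.11] 0.148
hook [0.5331, -0.1425, 0.195] [0.6735, -0.1725, 0.18] 0.1435 -12.0457
front [0.4823, -0.03, 0.085] [0.4427, -0.228, 0.085] 0.2019 ax -11.3306 [0.4625, -0.129, 0.085]
pad [0.4404, -0.2834, 0.046]
pot [0.7093, 0.2492, 0.05]
cork [0.6655, 0.3763, 0.03]
jar [0.6593, -0.3975, 0.105]
pum [0.5031, -0.5175, 0.035]
other [0.3899, 0.505, 0.05]
other2 [0.1623, 0.2942, 0.05]
```

```bash
cat > to.py <<'E'
import sys
from h import *
def plan(x,y,z,yaw):
    s=read_state();R=Ro.from_euler("xyz",s["tool_rot"]).as_matrix()
    d=R.T@(np.array([x,y,z])-s["position"])/.15
    dy=(np.radians(yaw)-s["tool_rot"][2]+np.pi)%(2*np.pi)-np.pi
    print("t",round(s["time"],2),"total shift",np.round(d,3),"turn",round(-dy/.5,3),"pos",np.round(s["position"],4),"rpy",np.round(s["tool_rot"],3),"F",np.round(s["wrist_force"],1))
plan(*map(float,sys.argv[1:5]))
E
python3 to.py .444 .271 .24 108
```

```text
t 0.1 total shift [-2.142 -1.436  0.116] turn 1.8 pos [0.2182 0.5851 0.257 ] rpy [-3.14   0.     2.785] F [-1.1 -0.3 -0.7]
```

```bash
python3 -m creep '[[[-0.2,-0.13,0],0],[[-0.4,-0.27,0],0],[[-0.6,-0.4,0],0],[[-0.8,-0.54,0],0],[[-1,-0.67,0],0]]' 1 && python3 -m creep '[[[-0.2,-0.13,0],0.2],[[-0.4,-0.27,0],0.4],[[-0.6,-0.4,0],0.6],[[-0.8,-0.54,0],0.8],[[-1,-0.67,0],0.9],[[-1.0,-0.67,0],0.9],[[-1.0,-0.67,0],0.9]]'; python3 to.py .444 .271 .24 108
```

```text
time: 0.52
position: [0.3242, 0.4372, 0.2574]
tool_rot: [-3.14, -0.0, 2.785]
wrist_force: [0.8, 0.2, 0.4]
finger_gap: 0.088
grasp_force: 0.0
time: 1.1
position: [0.4305, 0.2902, 0.2575]
tool_rot: [-3.141, 0.001, 2.33]
wrist_force: [-0.1, 0.5, 0.5]
finger_gap: 0.0883
grasp_force: 0.0
t 1.1 total shift [-0.155 -0.022  0.117] turn 0.89 pos [0.4305 0.2902 0.2575] rpy [-3.141e+00  1.000e-03  2.330e+00] F [-0.1  0.5  0.5]
```

```bash
python3 -m creep '[[[-0.15,-0.02,0.1],0.24],[[-0.15,-0.02,0.1],0.48],[[-0.15,-0.02,0.1],0.7],[[-0.15,-0.02,0.1],0.89],[[-0.15,-0.02,0.1],0.89],[[-0.15,-0.02,0.1],0.89],[[-0.15,-0.02,0.1],0.89]]'; python3 - <<'E'
from h import *
m=wristmodel();im=camera("wrist")
c,a=np.array([.444,.271]),np.radians(18);X=np.array([np.cos(a),np.sin(a)]);Y=np.array([-X[1],X[0]])
for z,hx,hy in((.11,.008,.07),(.02,.0375,.075)):
    q=np.array([proj(m,[*(c+X*hx*i+Y*hy*j),z]) for i,j in((1,1),(1,-1),(-1,-1),(-1,1))]);cv2.polylines(im,[q.round().astype(int)],True,(0,0,255),1);print(np.round(q))
cv2.imwrite("pics/w1.png",im);np.save("m1.npy",m,allow_pickle=True)
E
```

```text
time: 1.68
position: [0.4419, 0.2752, 0.2426]
tool_rot: [-3.141, -0.001, 1.894]
wrist_force: [0.3, 0.5, 0.2]
finger_gap: 0.0882
grasp_force: 0.0
[[298. 117.]
 [295. 288.]
 [276. 288.]
 [276. 117.]]
[[325. 110.]
 [320. 251.]
 [252. 251.]
 [249. 109.]]
```

View pics/w1.png

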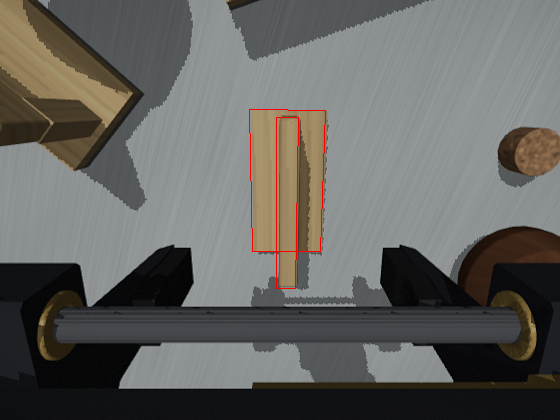

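The wrist picture shows the predicted outline lying on the paddle: bar from (288,117) to (286,288), sole from (250,110) to (325,251). The pose estimate holds, so I'll go down and grip.

```bash
python3 to.py .444 .271 .096 108
```

```text
t 1.73 total shift [-0.03   0.004  0.978] turn 0.017 pos [0.4421 0.275  0.2427] rpy [-3.141e+00 -1.000e-03  1.893e+00] F [-0.6  0.6  0.6]
```

```bash
python3 -m creep '[[[-0.03,0,0.2],0.02],[[-0.03,0,0.4],0.02],[[-0.03,0,0.6],0.02],[[-0.03,0,0.75],0.02],[[-0.03,0,0.85],0.02],[[-0.03,0,0.92],0.02],[[-0.03,0,0.97],0.02],[[-0.03,0,0.97],0.02],[[-0.03,0,0.97],0.02]]' && python3 -m creep '[[[0,0,0],0],[[0,0,0],0],[[0,0,0],0],[[0,0,0],0],[[0,0,0],0],[[0,0,0],0],[[0,0,0],0],[[0,0,0],0],[[0,0,0],0],[[0,0,0],0],[[0,0,0],0],[[0,0,0],0]]' 0 45
```

```text
time: 2.48
position: [0.4442, 0.2702, 0.0975]
tool_rot: [3.141, -0.0, 1.88]
wrist_force: [-0.5, -0.1, 0.5]
finger_gap: 0.0882
grasp_force: 0.0
time: 3.48
position: [0.4441, 0.27, 0.0971]
tool_rot: [3.141, -0.0, 1.88]
wrist_force: [0.8, -0.0, -2.1]
finger_gap: 0.016
grasp_force: 44.9
```

```bash
python3 -m creep '[[[0,0,-0.1],0],[[0,0,-0.3],0],[[0,0,-0.5],0],[[0,0,-0.7],0],[[0,0,-0.85],0],[[0,0,-0.93],0],[[0,0,-0.93],0],[[0,0,-0.93],0],[[0,0,-0.93],0]]'; python3 to.py .451 -.126 .235 78.5
```

```text
time: 4.23
position: [0.4431, 0.2694, 0.2355]
tool_rot: [-3.139, 0.001, 1.88]
wrist_force: [0.5, -0.4, -1.3]
finger_gap: 0.0157
grasp_force: 44.9
t 4.23 total shift [-2.527 -0.752  0.007] turn 1.02 pos [0.4431 0.2694 0.2355] rpy [-3.139e+00  1.000e-03  1.880e+00] F [ 0.5 -0.4 -1.3]
```

```bash
python3 -m creep '[[[-0.1,-0.03,0],0],[[-0.25,-0.075,0],0],[[-0.45,-0.134,0],0.1],[[-0.65,-0.193,0],0.2],[[-0.85,-0.253,0],0.3],[[-1,-0.298,0],0.4]]' && python3 -m creep '[[[-0.2,-0.06,0],0.1],[[-0.4,-0.12,0],0.2],[[-0.6,-0.18,0],0.3],[[-0.75,-0.22,0],0.4],[[-0.9,-0.26,0],0.5],[[-0.97,-0.28,0],0.6],[[-1,-0.3,0],0.62],[[-1,-0.3,0],0.62],[[-1,-0.3,0],0.62]]'; python3 to.py .451 -.126 .233 78.5
```

```text
time: 4.73
position: [0.4457, 0.1103, 0.2353]
tool_rot: [-3.138, 0.002, 1.675]
wrist_force: [0.1, -0.6, -2.3]
finger_gap: 0.0155
grasp_force: 44.9
time: 5.48
position: [0.4186, -0.0393, 0.2363]
tool_rot: [-3.141, -0.001, 1.372]
wrist_force: [-0.4, 0.3, -1.8]
finger_gap: 0.0158
grasp_force: 44.9
t 5.48 total shift [-0.524  0.326  0.021] turn 0.004 pos [ 0.4186 -0.0393  0.2363] rpy [-3.141e+00 -1.000e-03  1.372e+00] F [-0.4  0.3 -1.8]
```

Now to the pre-hook pose. There I'll check the hook's position with the wrist and scene cameras, overlaying the predicted hook and paddle.

```bash
python3 -m creep '[[[-0.1,0.06,0],0],[[-0.3,0.18,0],0],[[-0.45,0.28,0.02],0],[[-0.52,0.33,0.02],0],[[-0.52,0.33,0.02],0],[[-0.52,0.33,0.02],0],[[-0.52,0.33,0.02],0]]'; python3 - <<'E'
from h import *
a=np.radians(-11.5);R=np.array([[np.cos(a),-np.sin(a)],[np.sin(a),np.cos(a)]]);S=np.array([.598,-.156])
s=read_state();print(np.round(s["position"],4),np.round(s["tool_rot"],3))
hk=lambda x,y,z:[*(S+R@[x,y]),z]
b=s["tool_rot"][2]-np.pi/2;Q=np.array([[np.cos(b),-np.sin(b)],[np.sin(b),np.cos(b)]])
pd=lambda x,y,z:[*(s["position"][:2]+Q@[x,y]),z+s["position"][2]-.097]
out=[]
for n,box in(("scene",(140,130,340,330)),("top",(270,110,370,240))):
    m=camera_model(n);im=camera(n);x0,y0,x1,y1=box;k=3 if n=="scene" else 4
    c=cv2.resize(im[y0:y1,x0:x1],None,fx=k,fy=k,interpolation=cv2.INTER_CUBIC);c=np.clip(255*(c/255.)**.6,0,255).astype(np.uint8)
    def pl(pts,col): cv2.polylines(c,[np.int32([( (proj(m,p)-[x0,y0]+.5)*k) for p in pts])],False,col,1)
    pl([hk(75,0,.175),hk(-60,0,.175),hk(-65,0,.195)],(0,0,255))
    pl([hk(-140,103,.085),hk(-140,-103,.085)],(0,0,255))
    for y in(-.07,.07): pass
    pl([hk(x,y,.046) for x,y in((-158,-176),(-102,-176),(-102,-136),(-158,-136),(-158,-176))],(255,0,0)) if 0 else None
    for X in(-.0375,.0375): pl([pd(X,y,z) for y,z in((-.075,0),(.075,0),(.075,.02),(-.075,.02),(-.075,0))],(0,200,0))
    for X in(-.008,.008): pl([pd(X,y,z) for y,z in((-.07,.072),(.07,.072),(.07,.11),(-.07,.11),(-.07,.072))],(0,200,0))
    out.append(c)
H=max(o.shape[0] for o in out)
# fix hook units: arguments in mm
E
sed -n 1,1p h.py >/dev/null
```

```text
time: 6.07
position: [0.4511, -0.1245, 0.2334]
tool_rot: [-3.14, -0.001, 1.373]
wrist_force: [-0.5, 0.1, -1.8]
finger_gap: 0.0154
grasp_force: 44.9
[ 0.4511 -0.1245  0.2334] [-3.140e+00 -1.000e-03  1.373e+00]
```

```bash
cat > ov.py <<'E'
import sys
from h import *
a=np.radians(-11.5);R=np.array([[np.cos(a),-np.sin(a)],[np.sin(a),np.cos(a)]]);S=np.array([.598,-.156])
hk=lambda x,y,z:[*(S+R@[x,y]),z]
def overlay(name,dx=0,pad=None):
    s=read_state();p,b=pad or (s["position"],s["tool_rot"][2]-np.pi/2)
    Q=np.array([[np.cos(b),-np.sin(b)],[np.sin(b),np.cos(b)]])
    pd=lambda x,y,z:[*(np.array(p[:2])+Q@[x,y]),z+p[2]-.097]
    out=[]
    for n,(x0,y0,x1,y1),k in(("scene",(140,140,290,320),3),("top",(280,110,370,250),4)):
        m=camera_model(n);im=camera(n)
        c=cv2.resize(im[y0:y1,x0:x1],None,fx=k,fy=k,interpolation=cv2.INTER_CUBIC);c=np.clip(255*(c/255.)**.6,0,255).astype(np.uint8)
        def pl(pts,col): cv2.polylines(c,[np.int32([(proj(m,q)-[x0,y0]+.5)*k for q in pts])],False,col,1)
        pl([hk(.075+dx,0,.175),hk(-.06+dx,0,.175),hk(-.065+dx,0,.195)],(0,0,255))
        pl([hk(-.14+dx,.103,.085),hk(-.14+dx,-.103,.085)],(0,0,255))
        for X in(-.0375,.0375): pl([pd(X,y,z) for y,z in((-.075,0),(.075,0),(.075,.02),(-.075,.02),(-.075,0))],(0,220,0))
        pl([pd(-.008,y,z) for y,z in((-.07,.072),(.07,.072),(.07,.11),(-.07,.11),(-.07,.072))],(0,220,0))
        out.append(c)
    H=max(o.shape[0] for o in out)
    cv2.imwrite(f"pics/{name}.png",cv2.hconcat([cv2.copyMakeBorder(o,0,H-o.shape[0],0,0,0) for o in out]))
E
python3 -c "
from ov import *
overlay('pre')"
```

```text
(no output)
```

View pics/pre.png

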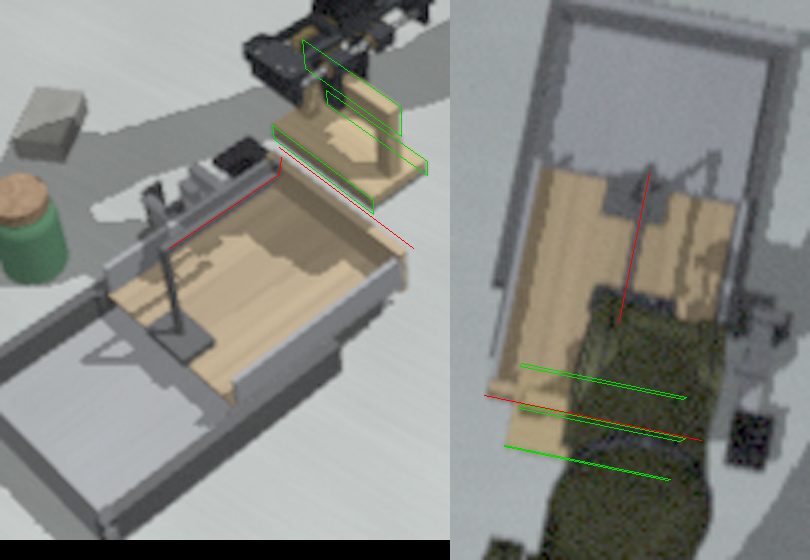

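Pre-hook check. In the scene panel the paddle outline fits, but the front board's actual edge, (270,153)–(405,257), lies about 8 crop px down-left of the red prediction. That would put the rack roughly 5–14 mm farther in +x. I'll resolve it on the unobstructed first pictures.

```bash
python3 - <<'E'
from ov import *
out=[]
for n,(x0,y0,x1,y1),k in(("scene",(175,185,280,275),5),("top",(286,145,346,225),4)):
    m=camera_model(n);im=cv2.imread(f"pics/{n}0.png")
    c=cv2.resize(im[y0:y1,x0:x1],None,fx=k,fy=k,interpolation=cv2.INTER_CUBIC);c=np.clip(255*(c/255.)**.5,0,255).astype(np.uint8)
    for dx,col in((0,(0,0,255)),(.006,(0,255,0)),(.012,(255,0,0))):
        for X,Y,Z in((-.065,0,.195),(.075,0,.18),(-.14,.103,.085),(-.14,-.103,.085),(-.14,-.103,.023),(-.14,.103,.023)):
            u,v=proj(m,hk(X+dx,Y,Z));cv2.circle(c,(int((u-x0+.5)*k),int((v-y0+.5)*k)),2,col,-1)
    for u in range(x0,x1,10): cv2.putText(c,str(u),((u-x0)*k,8),0,.3,(0,0,255))
    for v in range(y0+10,y1,10): cv2.putText(c,str(v),(0,(v-y0)*k+3),0,.3,(0,0,255))
    out.append(c)
H=max(o.shape[0] for o in out)
cv2.imwrite("pics/hyp.png",cv2.hconcat([cv2.copyMakeBorder(o,0,H-o.shape[0],0,0,0) for o in out]))
E
```

```text
(no output)
```

View pics/hyp.png

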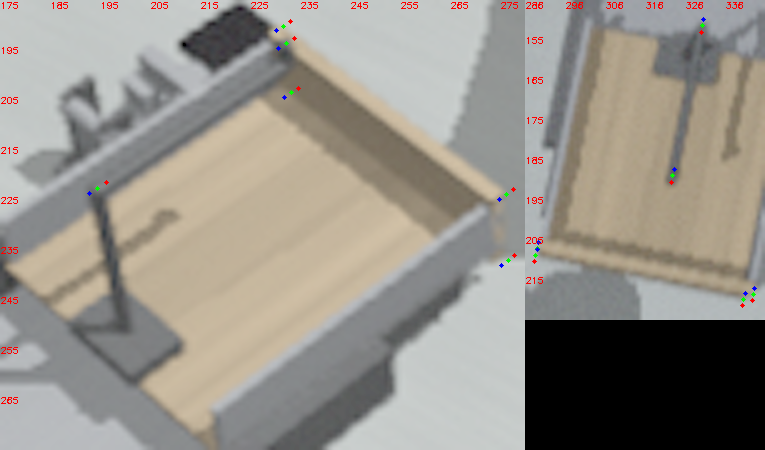

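The +6 mm hypothesis (green) fits the front board corners and hook end in both views, so the saddle is at about (0.604, -0.157). Hook tip in the top view is near (320,189).

```bash
sed -i 's/S=np.array(\[.598,-.156\])/S=np.array([.6044,-.1573])/' ov.py; python3 to.py .6044 -.1573 .233 78.5
```

```text
t 6.27 total shift [-0.007  1.042  0.004] turn 0.004 pos [ 0.4513 -0.1255  0.2337] rpy [-3.141e+00 -1.000e-03  1.372e+00] F [ 0.3 -0.  -4.1]
```

```bash
python3 -m creep '[[[0,0.06,0],0],[[0,0.15,0],0],[[0,0.25,0],0],[[0,0.35,0],0],[[0,0.45,0],0],[[0,0.55,0],0],[[0,0.65,0],0],[[0,0.75,0],0],[[0,0.85,0],0],[[-0.01,0.93,0],0],[[-0.01,0.98,0],0],[[-0.01,1,0],0]]' && python3 -m creep '[[[0,0.02,0],0],[[0,0.03,0],0],[[0,0.03,0],0],[[0,0.03,0],0],[[0,0.03,0],0]]'; python3 to.py .6044 -.1573 .205 78.5; python3 -c "
from ov import *
overlay('in')
import cv2;i=cv2.imread('pics/in.png');cv2.imwrite('pics/in.png',i[:,:800])"
```

```text
time: 7.27
position: [0.5996, -0.1582, 0.2334]
tool_rot: [3.141, -0.0, 1.37]
wrist_force: [0.3, -0.0, -2.5]
finger_gap: 0.0154
grasp_force: 44.9
time: 7.68
position: [0.6022, -0.1591, 0.2337]
tool_rot: [-3.141, -0.0, 1.37]
wrist_force: [-0.0, -0.1, -2.8]
finger_gap: 0.0154
grasp_force: 44.9
t 7.68 total shift [0.014 0.012 0.192] turn -0.001 pos [ 0.6022 -0.1591  0.2337] rpy [-3.141 -0.     1.37 ] F [-0.  -0.1 -2.8]
```

View pics/in.png

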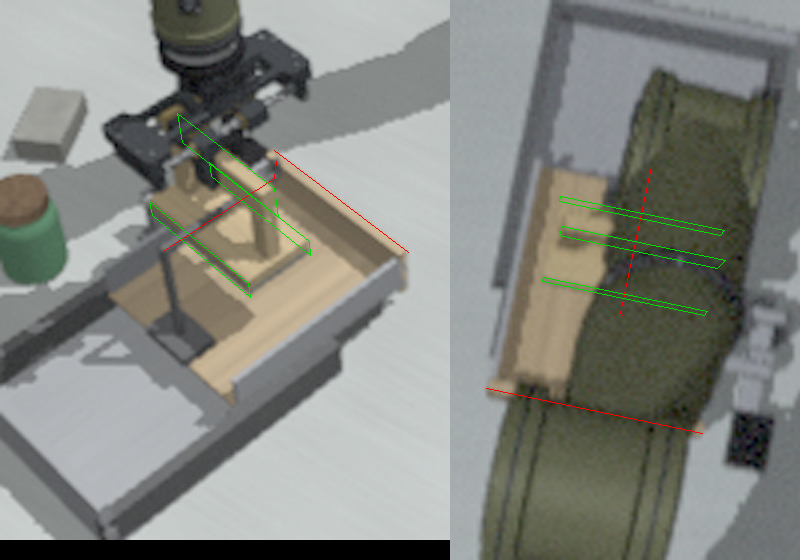

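The hook bar, (163,248) to (277,180), now passes through the window and sits roughly centred between the posts. The paddle matches its outline, so I'll lower it.

```bash
python3 -m creep '[[[0.005,0.01,0.02],0],[[0.01,0.01,0.05],0],[[0.01,0.01,0.08],0],[[0.01,0.01,0.11],0],[[0.01,0.01,0.13],0],[[0.01,0.01,0.15],0],[[0.01,0.01,0.165],0],[[0.01,0.01,0.175],0],[[0.01,0.01,0.175],0],[[0.01,0.01,0.175],0]]'
```

```text
time: 8.62
position: [0.6045, -0.158, 0.2075]
tool_rot: [3.141, -0.0, 1.37]
wrist_force: [-0.4, -0.5, -3.0]
finger_gap: 0.0156
grasp_force: 44.9
```

```bash
python3 -m creep '[[[0,0,0.005],0],[[0,0,0.01],0],[[0,0,0.015],0],[[0,0,0.02],0],[[0,0,0.02],0],[[0,0,0.02],0]]'
```

```text
time: 9.12
position: [0.6045, -0.158, 0.2048]
tool_rot: [3.141, -0.0, 1.37]
wrist_force: [-0.2, 0.2, 0.5]
finger_gap: 0.0156
grasp_force: 44.9
```

The weight is now carried by the hook (Fz went from -3 to +0.5). I'll let go and rise.

```bash
python3 -m creep '[[[0,0,0],0],[[0,0,0],0],[[0,0,0],0],[[0,0,0],0],[[0,0,0],0],[[0,0,0],0]]' 0.45 && python3 -m creep '[[[0,0,-0.05],0],[[0,0,-0.15],0],[[0,0,-0.3],0],[[0,0,-0.5],0],[[0,0,-0.7],0],[[0,0,-0.8],0],[[0,0,-0.8],0],[[0,0,-0.8],0]]'; python3 to.py .4404 -.2834 .325 78.5;python3 -c "
from ov import *
overlay('hung',pad=([.6044,-.158,.205],np.radians(-11.5)))
i=cv2.imread('pics/hung.png');cv2.imwrite('pics/hung.png',i[:,:800])
m=wristmodel();i=camera('wrist');cv2.imwrite('pics/wh.png',i)
"
```

```text
time: 9.62
position: [0.6045, -0.158, 0.2045]
tool_rot: [3.141, -0.0, 1.37]
wrist_force: [-1.0, -0.7, 0.9]
finger_gap: 0.0397
grasp_force: 0.0
time: 10.28
position: [0.6047, -0.1581, 0.3255]
tool_rot: [3.14, -0.0, 1.37]
wrist_force: [-1.0, -0.5, -0.3]
finger_gap: 0.04
grasp_force: 0.0
t 10.28 total shift [-1.037e+00 -9.060e-01  1.000e-03] turn -0.001 pos [ 0.6047 -0.1581  0.3255] rpy [ 3.14 -0.    1.37] F [-1.  -0.5 -0.3]
```

View pics/hung.png

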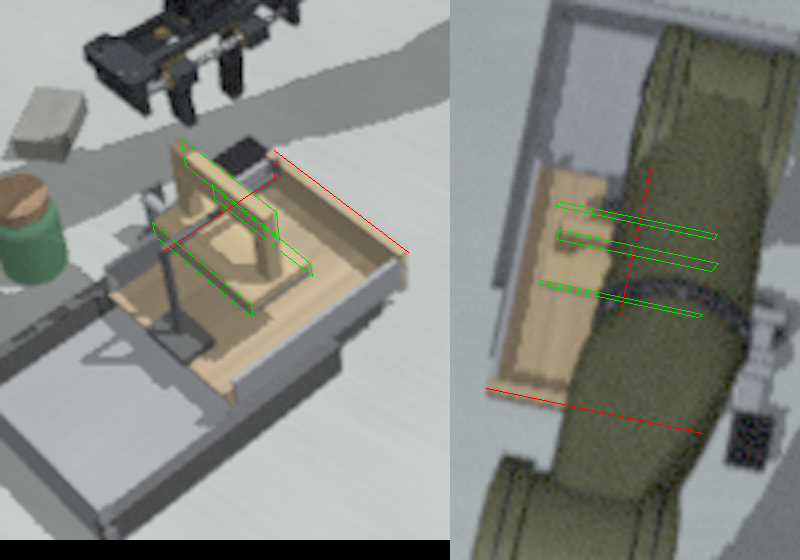

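The paddle hangs level on the hook and matches the predicted outline, with the gripper clear above. The lever pad shows at top px (355,220), unchanged. On to the lever.

```bash
python3 -m creep '[[[-0.15,-0.13,0],0],[[-0.35,-0.3,0],0],[[-0.55,-0.48,0],0],[[-0.75,-0.65,0],0],[[-0.9,-0.8,0],0],[[-1,-0.9,0],0],[[-1,-0.9,0],0],[[-1,-0.9,0],0]]' 0 20; python3 to.py .4404 -.2834 .080 78.5; python3 -c "
from h import *
print(proj(camera_model('scene'),[.4404,-.2834,.046]))"
```

```text
time: 11.1
position: [0.4409, -0.2785, 0.3237]
tool_rot: [-3.14, -0.001, 1.367]
wrist_force: [0.8, 0.0, 0.6]
finger_gap: 0.0004
grasp_force: 0.0
t 11.1 total shift [-0.034  0.006  1.625] turn -0.006 pos [ 0.4409 -0.2785  0.3237] rpy [-3.140e+00 -1.000e-03  1.367e+00] F [0.8 0.  0.6]
[220.59825518 190.90269923]
```

Scene projection of the pad (220.6,190.9) agrees with what I saw (221,191.7). I'll descend.

```bash
python3 -m creep '[[[-0.03,0,0.2],0],[[-0.03,0,0.4],0],[[-0.03,0,0.6],0],[[-0.03,0,0.8],0],[[-0.03,0,0.95],0],[[-0.03,0,1],0]]' && python3 -m creep '[[[0,0,0.15],0],[[0,0,0.3],0],[[0,0,0.45],0],[[0,0,0.55],0],[[0,0,0.6],0],[[0,0,0.62],0],[[0,0,0.62],0]]' && python3 -m creep '[[[0,0,0.04],0],[[0,0,0.08],0],[[0,0,0.12],0],[[0,0,0.16],0],[[0,0,0.2],0],[[0,0,0.23],0],[[0,0,0.25],0],[[0,0,0.25],0]]'
```

```text
time: 11.6
position: [0.441, -0.2797, 0.1707]
tool_rot: [-3.136, -0.003, 1.373]
wrist_force: [0.2, 0.4, 0.7]
finger_gap: 0.0005
grasp_force: 0.0
time: 12.18
position: [0.442, -0.282, 0.0814]
tool_rot: [3.141, -0.0, 1.371]
wrist_force: [-0.7, 0.5, 0.0]
finger_gap: 0.0006
grasp_force: 0.0
time: 12.85
position: [0.4406, -0.2822, 0.0432]
tool_rot: [-3.14, -0.0, 1.37]
wrist_force: [-0.3, -0.8, -0.0]
finger_gap: 0.0002
grasp_force: 0.0
```

```bash
python3 -m creep '[[[0,0,0.02],0],[[0,0,0.04],0],[[0,0,0.05],0]]' && python3 -m creep '[[[0,0,0.01],0],[[0,0,0.02],0],[[0,0,0.02],0]]'
```

```text
time: 13.1
position: [0.4414, -0.2824, 0.0362]
tool_rot: [3.141, -0.0, 1.37]
wrist_force: [1.5, -0.7, 2.0]
finger_gap: 0.0004
grasp_force: 1.2
time: 13.35
position: [0.4417, -0.2825, 0.0347]
tool_rot: [3.14, 0.0, 1.37]
wrist_force: [-0.9, 1.2, 16.2]
finger_gap: 0.0001
grasp_force: 8.0
```

Fully down (16 N at the stop, z as predicted). I'll raise the arm and swing to the front board, turning so the gripper body lies along it.

```bash
python3 -m creep '[[[0,0,-0.1],0],[[0,0,-0.3],0],[[0,0,-0.55],0],[[0,0,-0.8],0],[[0,0,-0.95],0],[[0,0,-1],0],[[0,0,-1],0]]' && python3 -m creep '[[[0.2,-0.1,0],-0.2],[[0.4,-0.2,0],-0.4],[[0.6,-0.3,0],-0.6],[[0.8,-0.4,0],-0.8],[[1,-0.45,0],-1],[[1,-0.45,0],-1]]' && python3 -m creep '[[[0,0,0],-0.2],[[0,0,0],-0.45],[[0,0,0],-0.7],[[0,0,0],-0.95],[[0,0,0],-1],[[0,0,0],-1]]'; python3 to.py .423 -.1204 .070 168.5; python3 -c "
from h import *
print(np.round(read_state()['joints'],2))"
```

```text
time: 13.93
position: [0.4414, -0.2828, 0.1848]
tool_rot: [3.139, 0.001, 1.369]
wrist_force: [0.5, 0.1, -0.2]
finger_gap: 0.0001
grasp_force: 0.0
time: 14.43
position: [0.4025, -0.1157, 0.1817]
tool_rot: [-3.137, -0.007, 1.883]
wrist_force: [0.1, 0.1, 0.0]
finger_gap: 0.0008
grasp_force: 0.0
time: 14.93
position: [0.4042, -0.122, 0.1823]
tool_rot: [-3.141, -0.003, 2.367]
wrist_force: [0.3, 0.2, -0.3]
finger_gap: 0.0005
grasp_force: 0.0
t 14.93 total shift [-0.084  0.096  0.748] turn -1.147 pos [ 0.4042 -0.122   0.1823] rpy [-3.141e+00 -3.000e-03  2.367e+00] F [ 0.3  0.2 -0.3]
[ 0.28  0.59 -0.14  2.23  0.23  0.34  0.74]
```

```bash
python3 -m creep '[[[0,0,0],-0.2],[[0,0,0],-0.45],[[0,0,0],-0.7],[[0,0,0],-0.95],[[0,0,0],-1],[[0,0,0],-1]]' && python3 -m creep '[[[0,0,0.1],-0.14],[[0,0,0.25],-0.14],[[0,0,0.4],-0.14],[[0,0,0.55],-0.14],[[0,0,0.68],-0.14],[[0,0,0.74],-0.14],[[0,0,0.74],-0.14],[[0,0,0.74],-0.14]]'; python3 to.py .4584 -.1275 .070 168.5
```

```text
time: 15.43
position: [0.4047, -0.122, 0.1829]
tool_rot: [3.141, -0.001, 2.866]
wrist_force: [0.6, -0.1, 0.7]
finger_gap: 0.0004
grasp_force: 0.0
time: 16.1
position: [0.4052, -0.1222, 0.0727]
tool_rot: [-3.14, -0.004, 2.935]
wrist_force: [-0.4, -1.1, -0.1]
finger_gap: 0.0005
grasp_force: 0.0
t 16.1 total shift [-0.354  0.038  0.017] turn -0.011 pos [ 0.4052 -0.1222  0.0727] rpy [-3.14  -0.004  2.935] F [-0.4 -1.1 -0.1]
```

```bash
python3 -m creep '[[[-0.08,0.01,0],0],[[-0.16,0.02,0.01],0],[[-0.22,0.03,0.02],0],[[-0.26,0.038,0.02],0],[[-0.28,0.038,0.02],0],[[-0.3,0.038,0.02],0],[[-0.31,0.038,0.02],0],[[-0.32,0.038,0.02],0],[[-0.33,0.038,0.02],0],[[-0.34,0.038,0.02],0],[[-0.35,0.038,0.02],0],[[-0.36,0.038,0.02],0]]' && python3 -m creep '[[[-0.01,0,0],0],[[-0.02,0,0],0],[[-0.03,0,0],0],[[-0.04,0,0],0],[[-0.05,0,0],0],[[-0.06,0,0],0],[[-0.07,0,0],0],[[-0.085,0,0],0],[[-0.1,0,0],0],[[-0.115,0,0],0],[[-0.13,0,0],0],[[-0.145,0,0],0]]';  python3 to.py .5858 -.1535 .070 168.5
```

```text
time: 17.1
position: [0.4581, -0.1274, 0.0706]
tool_rot: [-3.14, -0.005, 2.94]
wrist_force: [-3.0, 0.9, 3.2]
finger_gap: 0.0009
grasp_force: 1.7
time: 18.1
position: [0.481, -0.1319, 0.0705]
tool_rot: [-3.141, -0.002, 2.94]
wrist_force: [-3.3, 1.1, 1.6]
finger_gap: 0.0005
grasp_force: 1.7
t 18.1 total shift [-0.714 -0.001  0.002] turn -0.002 pos [ 0.481  -0.1319  0.0705] rpy [-3.141e+00 -2.000e-03  2.940e+00] F [-3.3  1.1  1.6]
```

The slide is free (3.3 N of friction). I'll keep going slowly.

```bash
python3 -m creep '[[[-0.018,0,0],0],[[-0.036,0,0],0],[[-0.054,0,0],0],[[-0.072,0,0],0],[[-0.09,0,0],0],[[-0.108,0,0],0],[[-0.126,0,0],0],[[-0.144,0,0],0],[[-0.162,0,0],0],[[-0.18,0,0],0],[[-0.198,0,0],0],[[-0.216,0,0],0]]' && python3 -m creep '[[[-0.018,0,0],0],[[-0.036,0,0],0],[[-0.054,0,0],0],[[-0.072,0,0],0],[[-0.09,0,0],0],[[-0.108,0,0],0],[[-0.126,0,0],0],[[-0.144,0,0],0],[[-0.162,0,0],0],[[-0.18,0,0],0],[[-0.198,0,0],0],[[-0.216,0,0],0]]' && python3 -m creep '[[[-0.017,0,0],0],[[-0.033,0,0],0],[[-0.048,0,0],0],[[-0.062,0,0],0],[[-0.076,0,0],0],[[-0.09,0,0],0],[[-0.103,0,0],0],[[-0.115,0,0],0],[[-0.127,0,0],0],[[-0.138,0,0],0],[[-0.149,0,0],0],[[-0.16,0,0],0]]';  python3 to.py .5858 -.1535 .070 168.5
```

```text
time: 19.1
position: [0.5128, -0.1383, 0.0705]
tool_rot: [-3.141, -0.002, 2.94]
wrist_force: [-3.2, 2.7, 2.8]
finger_gap: 0.0004
grasp_force: 1.7
time: 20.1
position: [0.5443, -0.1449, 0.0703]
tool_rot: [-3.141, -0.002, 2.94]
wrist_force: [-3.2, 3.3, -0.2]
finger_gap: 0.0005
grasp_force: 1.7
time: 21.1
position: [0.5678, -0.1498, 0.0703]
tool_rot: [-3.141, -0.002, 2.94]
wrist_force: [-3.1, 3.3, -0.3]
finger_gap: 0.0004
grasp_force: 1.6
t 21.1 total shift [-0.123  0.     0.002] turn -0.002 pos [ 0.5678 -0.1498  0.0703] rpy [-3.141e+00 -2.000e-03  2.940e+00] F [-3.1  3.3 -0.3]
```

```bash
python3 -m creep '[[[-0.009,0,0],0],[[-0.018,0,0],0],[[-0.027,0,0],0],[[-0.036,0,0],0],[[-0.045,0,0],0],[[-0.053,0,0],0],[[-0.061,0,0],0],[[-0.069,0,0],0],[[-0.077,0,0],0],[[-0.085,0,0],0],[[-0.092,0,0],0],[[-0.1,0,0],0]]' && python3 -m creep '[[[-0.006,0,0],0],[[-0.012,0,0],0],[[-0.018,0,0],0],[[-0.024,0,0],0],[[-0.03,0,0],0]]'; python3 to.py .5858 -.1535 .070 168.5
```

```text
time: 22.1
position: [0.5825, -0.1528, 0.0703]
tool_rot: [-3.141, -0.002, 2.94]
wrist_force: [-2.8, 3.7, 0.6]
finger_gap: 0.0002
grasp_force: 1.6
time: 22.52
position: [0.5841, -0.1531, 0.0703]
tool_rot: [-3.14, -0.008, 2.94]
wrist_force: [-10.7, 3.9, 9.6]
finger_gap: 0.0005
grasp_force: 5.8
t 22.52 total shift [-0.011 -0.     0.002] turn -0.001 pos [ 0.5841 -0.1531  0.0703] rpy [-3.14  -0.008  2.94 ] F [-10.7   3.9   9.6]
```

Stop reached, at about 130 mm of travel and 11 N. I'll press a touch more to seat it, then back off.

```bash
python3 -m creep '[[[-0.008,0,0],0],[[-0.008,0,0],0],[[-0.008,0,0],0],[[-0.008,0,0],0]]' && python3 -m creep '[[[0.02,0,0],0],[[0.06,0,0],0],[[0.15,0,0],0],[[0.3,0,0],0],[[0.5,0,0],0],[[0.7,0,0],0],[[0.8,0,-0.1],0],[[0.8,0,-0.3],0],[[0.8,0,-0.5],0],[[0.8,0,-0.6],0],[[0.8,0,-0.6],0],[[0.8,0,-0.6],0]]'; python3 - <<'E'
from ov import *
c=S+R@[.13,0]
overlay('end',dx=.13,pad=([*c,.205],np.radians(-11.5)))
i=cv2.imread('pics/end.png');cv2.imwrite('pics/end.png',i[:,:800])
E
```

```text
time: 22.85
position: [0.5841, -0.1531, 0.0703]
tool_rot: [-3.139, -0.01, 2.941]
wrist_force: [-11.7, 3.4, 9.3]
finger_gap: 0.0002
grasp_force: 6.2
time: 23.85
position: [0.4719, -0.1308, 0.1613]
tool_rot: [-3.141, 0.002, 2.938]
wrist_force: [-0.7, 0.0, -0.4]
finger_gap: 0.0
grasp_force: 0.0
```

View pics/end.png

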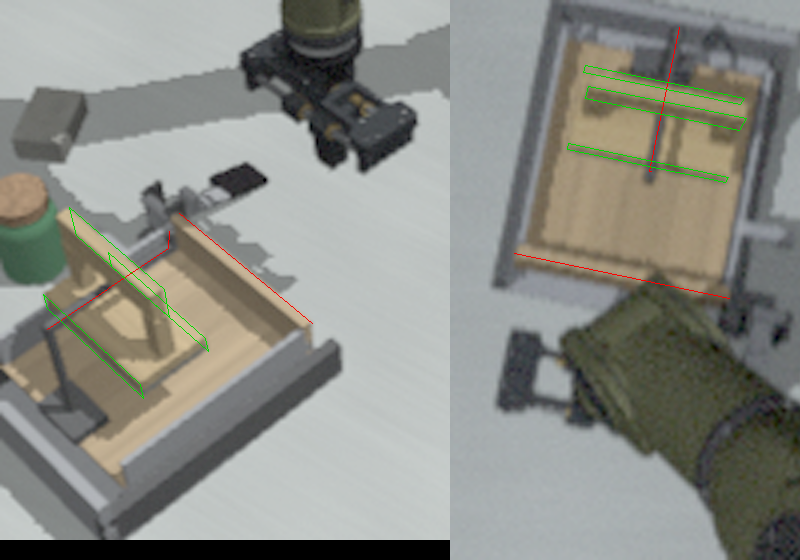

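The carriage is against its stop, the paddle hangs level on the hook, the lever is down and the gripper is clear. The jar and pumice have not moved. I'll let it settle for a second and hand in.

```bash
python3 -m creep '[[[0,0,0],0],[[0,0,-0.1],0],[[0,0,-0.2],0],[[0,0,-0.2],0],[[0,0,-0.2],0],[[0,0,-0.2],0],[[0,0,-0.2],0],[[0,0,-0.2],0],[[0,0,-0.2],0],[[0,0,-0.2],0],[[0,0,-0.2],0],[[0,0,-0.2],0]]' >/dev/null; python3 -c "
from cell import *
print(close_job())"
```

```text
the job is handed in; nothing more can be done
None
```

The job is handed in at about 25 s of the 72 s: the 150 mm paddle hangs level on the hook, the release lever is fully down, the carriage is gently pushed home against its stop, and no bystander was touched; no verdict came back at hand-in.

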